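Fish the press plate out of the gap between the tray stacks

TASK

A steel press plate has dropped to the back of the narrow gap between the two tray stacks, under the blue tray that lies across them. Take the bent rod from its fork, press its rubber toe lightly on top of the plate and draw the plate along the sagging board until the whole plate lies out in the open on the board in front of the stacks; then hang the rod back in its fork and let go. Press gently, never touch the plate with the gripper, do not shove the trays, and leave the noodle nests and the jar where they are.

Things in the scene. Friction and masses are not known exactly. Their poses are not given: they have to be found in the camera images.
- plate: the dropped plate: a flat round disc of smooth bare steel, 54 mm across, 8 mm thick, about 150 g; origin at the centre of its underside, z up through its face. It lies on the board at the back of the gap, 3 to 11 mm short of the wooden batten, too close for the toe to go in behind it. Drawing it by its top takes some 3 N of downward press or more; above 12 N is too much.
- rod: the bent rod, 0.2 kg: wooden grip 20 x 20 mm square, 60 mm high, on a 36 mm square, 6 mm thick collar; below it an 8 mm steel shank goes straight down 80 mm, bends and runs 60 mm along the rod's +x, then turns down into the rubber toe. Origin on the shank's axis at the collar's underside, z up; the grip stands 6 to 66 mm above it, the foot's steel lies 76 to 84 mm below it.
- toe (a point): the lowest point of the rod's toe, a black rubber ball of 18 mm: 60 mm along the rod's +x and 100 mm below the rod's origin.
- stacks: two fixed stacks of grey trays with a gap between. Origin on the table, mid-gap at its open front end; +x points into the gap, y across it. Each stack: x 0 to 300 mm, 140 mm wide, 78 mm high. Gap 64 mm wide (y -32 to 32), closed at x = 150 mm by a 45 mm high wooden batten.
- gap_mouth (a point): point in the middle of the gap's open front end (x = 0 of the stacks), 30 mm above the table; axes as the stacks'. The gap's floor is a smooth dark wooden board: top 30 mm above the table under the plate (x = 118 mm), falling from there towards the front by 0 to 0.03 rad, and from a knee at x = 58 mm by a further 0 to 0.09 rad; both differ each time. It runs out to x = -108 mm, 100 mm wide there.
- stand: the fixed fork stand: base plate, a post at its +x end (85 to 99 mm from the origin, 50 mm wide) and two level steel prongs, 13 mm wide, 8 mm thick, tops 140 mm above the table, running from the post along -x to 30 mm beyond the origin. The 16 mm slot between them is open at the -x end. Origin on the table below the place where the rod's axis hangs.
- fork (a point): the point on the stand, level with the prong tops and in the middle of the slot, where the rod's origin is when it hangs in place: shank in the slot, collar lying on the prongs, foot pointing to the post. Axes as the stand's.
- jar: bystander: closed white jar with a blue cap, 72 mm across, 110 mm high; origin under its centre.
- nest_a: bystander: a dried noodle nest, 70 mm across, 20 mm high, on top of the left (+y) stack near its front; origin under its centre.
- nest_b: bystander: the same, on the right (-y) stack.
- cover_edge (a point): middle of the front edge of the blue lattice tray laid over both stacks: at x = 80 mm of the stacks, 78 mm above the table (its underside; its top is at 90 mm). The tray runs from here backwards, y -135 to 135 mm, so the gap is open upwards only in front of this edge.
Not all that is in view belongs to the job. There is more than one size of the stand; the one meant has the size given above. There is more than one size of the rod; the job needs the larger.

How it is judged:
On the way, in this order (a step that is already met when the one before it is completed fails the run):
1. the rod is taken out of the fork (distance between rod and fork above 0.06 m), for 0.1 s.
2. the rod bears on the plate while the plate is still deep in the gap (contact force between rod and plate above 0.5 N and x of plate in the frame of stacks above 0.07 m), for 0.1 s.
3. the plate is drawn right out of the gap (x of plate in the frame of stacks below -0.027 m), for 0.2 s.
At the end, for the whole second after the job is handed in: The plate lies flat and still on the board with all of it in front of the stacks (its centre 27 to 110 mm out from the gap's front end); the rod hangs still and upright in the fork, its collar resting on the prongs (within 25 mm along the slot) (x of plate in the frame of stacks between -0.11 and -0.027 m and z of plate in the frame of stacks above 0.006 m and angle between plate's own z axis and vertical below 0.2 rad and linear speed of each of plate, rod below 0.02 m/s and horizontal distance between rod and fork below 0.025 m and z of rod in the frame of fork between -0.004 and 0.006 m and angle between rod's own z axis and vertical below 0.12 rad); the robot touches nothing.
It fails at once if the rod presses on the plate with more than 12 N (contact force between rod and plate above 12 N).
It fails at once if the gripper or arm touches the plate (contact force between any of the arm, the fingers and plate above 0.5 N).
It fails at once if the rod pushes the stacks, the tray across them or the board with more than 18 N (contact force between rod and stacks above 18 N).
It fails at once if a noodle nest or the jar is displaced by more than 15 mm (distance of any of nest_a, nest_b, jar from where it was at the start of the episode above 0.015 m).
It also fails if it takes over 72 s, if anything falls off the work surface, if the arm or the gripper's body presses on something with over 40 N, if the wrist force passes 120 N, or if a joint passes its speed limit or range.

ROBOT

A 6-joint arm with a two-finger parallel gripper is mounted at the origin on the work surface. World frame = base frame: x ahead of the robot, y to its left, z up, the work surface at z = 0. Lengths are in m, angles in rad, forces in N, time in s.
With the tool pointing down it reaches from about 0.3 to 0.775 m from the base axis. Payload 14.6 kg.
Tool frame: the origin (TCP) lies at the very end of the fingers, on their centre line; the grasp point (between the pads) lies 19 mm behind it; y points along the fingers, z is the direction in which the jaws open and shut, and the axes are right-handed (so a half turn about y gives the same grasp; the last joint's range is limited). The gripper opens to 94 mm and grips with 3 to 60 N. Pads are 16 mm wide; open, the fingers measure 119 mm over their backs; the gripper's body (75 mm by 177 mm) begins 78 mm behind the grasp point.
Start: joints at [1.098, 0.3, 1.521, -0, 1.321, -0.067], TCP at [0.217, 0.505, 0.205] pointing down, gripper open.
Joint ranges: [-3.03, 3.03], [-0.79, 2.21], [0.23, 2.52], [-1.04, 4.18], [0, 3.07], [-2.55, 2.55]. Speed limits (rad/s): [2.22, 2.22, 2.57, 3.14, 3.14, 3.14].

INTERFACE

Orientations are given as [roll, pitch, yaw] about the fixed x, y, z axes, in that order (R = Rz(yaw) Ry(pitch) Rx(roll)).
In Python, from station import get_obs, camera, job gives the robot as it stands.
- The arm moves only by the tool step_arm, never from a script. Its argument "targets" is a list of rows, each a list of 6 numbers: the shift along the tool's x, y, z in mm, then the turn, a rotation vector about the tool's x, y, z in degrees. In form: [[dx, dy, dz, rx, ry, rz], ...]. A call has 1 to 12 rows; each row shifts and turns the commanded pose from where the row before left it, along the tool's axes as they then stand; what a row does not reach is not made up. A row lasts 1/8 s, in which the tool goes at most 62.5 mm and 10.7 degrees, less where a joint would pass 70% of its speed; a pose out of reach is approached as far as the arm can. A call is refused whole if a number of a shift passes 62.5 or a number of a turn 10.7, either way. A call with a gripper value outside its range is refused whole. "gripper" is the opening, from -1 (shut) to 1 (fully open), set as the call begins (left out, the last holds). The fingers move at their own pace and stop on an object; "squeeze" is the grip in N (left out, the last holds). Time passes only in rows, so rows that do not move let the fingers close. It gives the time, the measured TCP pose, the force and the opening at its end, in the units of the state.
- get_obs(): the state, without advancing time (a new reading comes with each control period).
- camera(name): name is "scene" or "side" or "wrist"; returns a dict with "pixels" (400x640x3 uint8, red, green, blue), "intrinsics" (3x3 intrinsics, pixels), "R" (3x3) and "t" (3): a world point X has camera coordinates R X + t; the wrist camera has in their place "tool_from_camera" (4x4, takes a point from camera to tool coordinates, whose origin is the TCP and whose axes are the tool frame's). Camera axes: x right, y down, z forward; pixel columns grow to the right and rows downward; lengths in m; the calibration is good to about 2 mm. The wrist camera is an equidistant fisheye: a pixel r from the principal point sees the ray r / f radians off the axis. A picture is of the moment at which its call begins: read the wrist's pose just before it. There is no depth.
- job.hand_in(): hands the job in, once; it reports no verdict.
The state is a dict: "time_s": time; "qpos": joint angles; "joint_vel": joint speeds; "tau": joint torques, N m; "ee_pos": TCP position; "eef_rot": TCP orientation; "force": force on the tool from outside, world axes, zero at the start; "moment": the same for the moment, N m; "grip_width": finger opening in m.
Only numpy, scipy, OpenCV 4.12 (cv2) and the standard library are available. Lean on these libraries where they do the work, as an engineer would, in place of code of your own. Each camera call takes 0.05 s, during which the arm holds its last target.

## Working session

There is one attempt and no reset: what is moved stays moved. The work goes in short steps, Python scripts to look and compute and a tool call to move; the robot and the scene stay as the last step left them, time stands still between calls to the robot, and variables do not carry over. Pictures are saved under pics/ and viewed, and the job is handed in when it is done.

Besides the shell and the picture viewer there is one more tool, called as a command line: name --pt "numbers of a row" for each row, then --argument value for the rest. step_arm: Moves the arm, as the interface text tells. Its arguments: {"type":"object","properties":{"targets":{"type":"array","items":{"type":"array","items":{"type":"number"}}},"gripper":{"type":"number"},"squeeze":{"type":"number"}},"required":["targets"]}

```bash
ls; mkdir -p pics
python3 - <<'E'
from station import get_obs, camera, job
import cv2,numpy as np
o=get_obs()
for k,v in o.items(): print(k,np.round(v,4))
for n in ["scene","side","wrist"]:
    c=camera(n); cv2.imwrite(f"pics/{n}0.png",c["pixels"][:,:,::-1])
    for k in c:
        if k!="pixels": print(n,k,np.round(c[k],4).tolist())
E
```

```text
pics
time_s 0.0
qpos [ 1.0984  0.3005  1.5216  0.      1.3207 -0.0666]
joint_vel [-0.0005  0.001  -0.0013 -0.0001  0.0013  0.0005]
tau [ 2.00000e-04 -5.31812e+01 -3.52723e+01  7.08000e-02  2.46000e-02
 -1.00000e-04]
ee_pos [0.217  0.5051 0.2049]
eef_rot [-1.572e+00  1.000e-04 -4.058e-01]
force [-0.2242 -0.1784 -0.404 ]
moment [0.0056 0.048  0.0073]
grip_width 0.0943
scene intrinsics [[377.9289, 0.0, 318.4319], [0.0, 377.9289, 197.6963], [0.0, 0.0, 1.0]]
scene R [[0.3491, 0.937, 0.011], [0.6785, -0.2447, -0.6927], [-0.6464, 0.2493, -0.7212]]
scene t [-0.2831, -0.2206, 1.3943]
side intrinsics [[417.0214, 0.0, 318.6069], [0.0, 417.0214, 204.3515], [0.0, 0.0, 1.0]]
side R [[0.9634, -0.2677, -0.0121], [-0.2103, -0.7274, -0.6531], [0.166, 0.6318, -0.7571]]
side t [-0.4013, 0.2539, 1.0363]
wrist intrinsics [[309.7069, 0.0, 320.0912], [0.0, 309.7069, 202.1747], [0.0, 0.0, 1.0]]
wrist tool_from_camera [[0.0002, 0.9695, 0.2449, -0.0719], [0.0, -0.2449, 0.9695, -0.1799], [1.0, -0.0002, -0.0001, -0.0007], [0.0, 0.0, 0.0, 1.0]]
```

View pics/scene0.png

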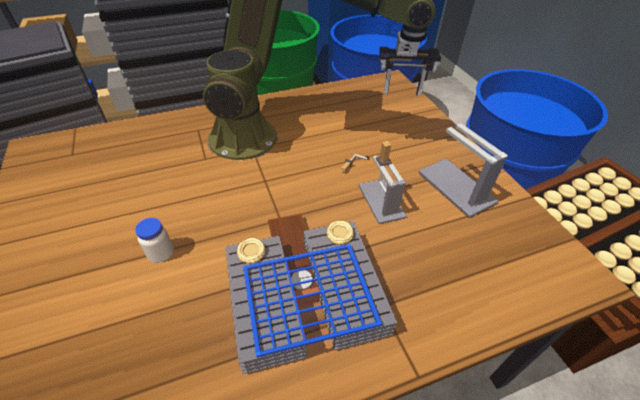

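View pics/side0.png

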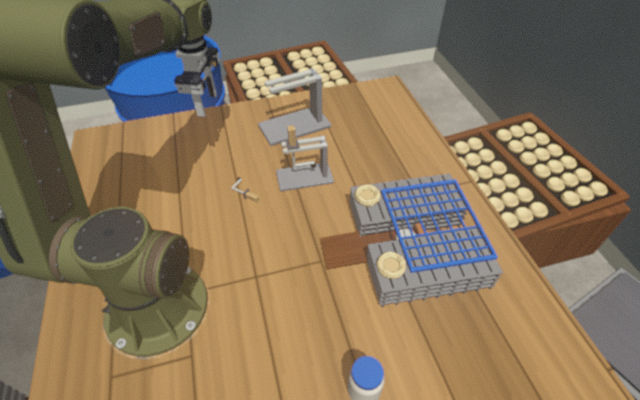

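View pics/wrist0.png

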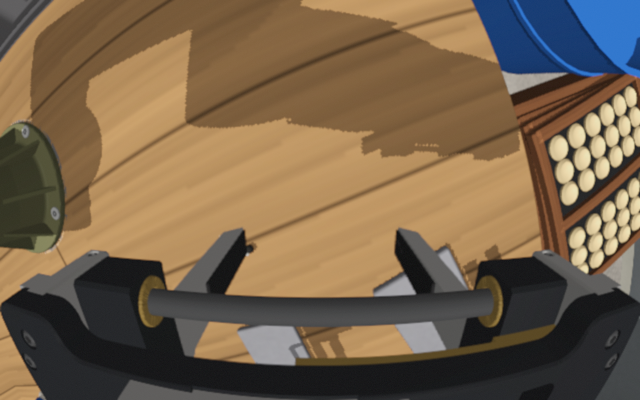

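Candidates. Rods: one hanging at scene (386,152) and a small one lying at (353,160). Stands: one holding the rod at scene (385,190) and a taller empty one at (462,175). I'll check these in crops.

Run:
```python
import cv2,numpy as np
a=cv2.imread("pics/scene0.png")[110:240,325:525]; b=cv2.imread("pics/side0.png")[60:220,220:350]
cv2.imwrite("pics/c1.png",cv2.resize(a,None,fx=4,fy=4,interpolation=cv2.INTER_CUBIC))
cv2.imwrite("pics/c2.png",cv2.resize(b,None,fx=3.7,fy=3.7,interpolation=cv2.INTER_CUBIC))
c=cv2.imread("pics/scene0.png")[210:370,220:400]
cv2.imwrite("pics/c3.png",cv2.resize(c,None,fx=3.7,fy=3.7,interpolation=cv2.INTER_CUBIC))
c=cv2.imread("pics/side0.png")[170:310,315:505]
cv2.imwrite("pics/c4.png",cv2.resize(c,None,fx=4,fy=4,interpolation=cv2.INTER_CUBIC))
```

```text
(no output)
```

View pics/c1.png

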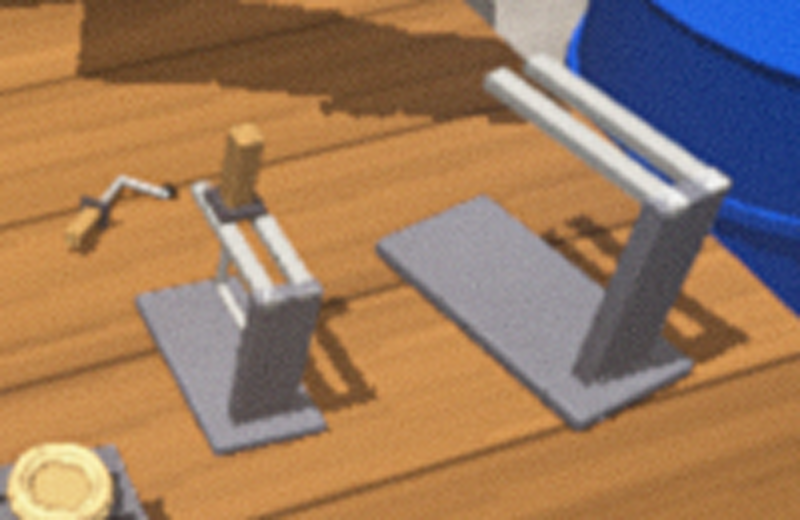

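View pics/c2.png

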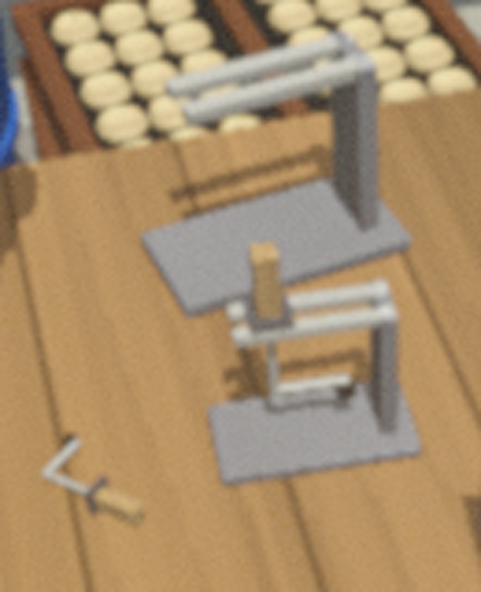

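View pics/c3.png

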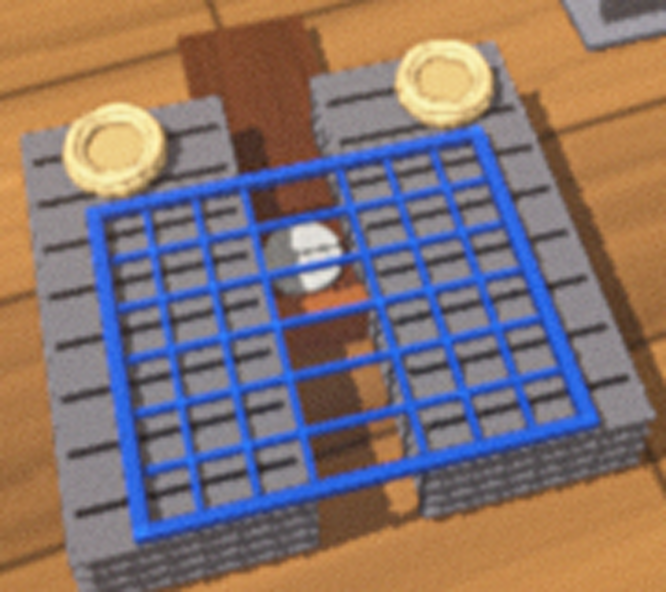

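View pics/c4.png

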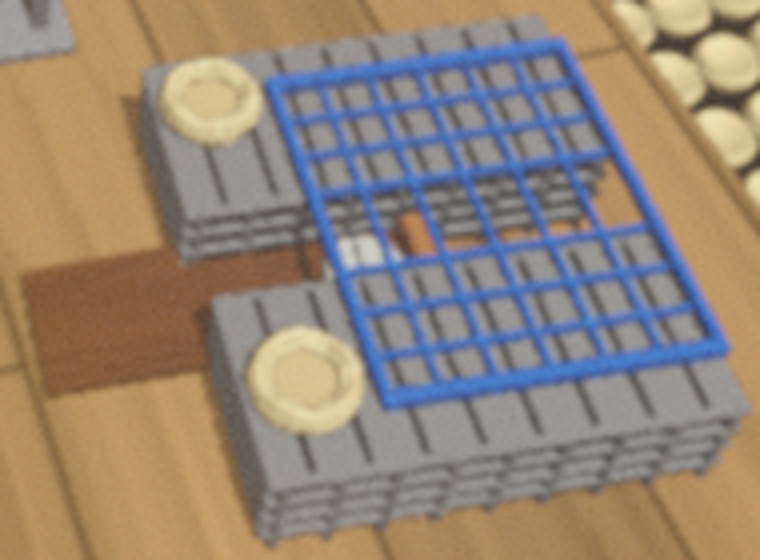

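The hanging rod has the 60 mm grip on a square collar and its foot points to the post; the lying one is much smaller. Next I'll triangulate to check prong height and find poses.

```bash
cat > h.py <<'E'
import numpy as np, cv2
from scipy.spatial.transform import Rotation as Rt
CAM={"scene":(np.array([[377.9289,0,318.4319],[0,377.9289,197.6963],[0,0,1]]),np.array([[0.3491,0.937,0.011],[0.6785,-0.2447,-0.6927],[-0.6464,0.2493,-0.7212]]),np.array([-0.2831,-0.2206,1.3943])),
"side":(np.array([[417.0214,0,318.6069],[0,417.0214,204.3515],[0,0,1]]),np.array([[0.9634,-0.2677,-0.0121],[-0.2103,-0.7274,-0.6531],[0.166,0.6318,-0.7571]]),np.array([-0.4013,0.2539,1.0363]))}
def ray(n,p):
    K,R,t=CAM[n]; d=R.T@np.linalg.solve(K,np.array([p[0],p[1],1.])); return -R.T@t,d/np.linalg.norm(d)
def onz(n,p,z):
    c,d=ray(n,p); return c+d*(z-c[2])/d[2]
def proj(n,X):
    K,R,t=CAM[n]; q=K@(R@np.asarray(X)+t); return q[:2]/q[2]
def tri(p1,p2):
    c1,d1=ray("scene",p1);c2,d2=ray("side",p2)
    s=np.linalg.lstsq(np.c_[d1,-d2],c2-c1,rcond=None)[0]
    a,b=c1+d1*s[0],c2+d2*s[1]; return (a+b)/2,np.linalg.norm(a-b)
def wristray(px,ee,rot,c):
    K=c["intrinsics"];T=c["tool_from_camera"]
    u=(px[0]-K[0,2]);v=(px[1]-K[1,2]);r=np.hypot(u,v);th=r/K[0,0]
    d=np.array([np.sin(th)*u/r,np.sin(th)*v/r,np.cos(th)]) if r>1e-9 else np.array([0,0,1.])
    R=Rt.from_euler("xyz",rot).as_matrix()
    return np.asarray(ee)+R@T[:3,3],R@(T[:3,:3]@d)
E
python3 - <<'E'
from h import *
np.set_printoptions(precision=4,suppress=True)
c1=lambda u,v:(325+u/4-.375,110+v/4-.375)
c2=lambda u,v:(220+u/3.7-.36,60+v/3.7-.36)
for n,a,b in [("griptop",(246,133),(264,248)),("prong1tip",(199,187),(240,335)),("p1post",(268,296),(390,309)),("p2post",(313,290),(384,288)),("toe",(240,322),(345,390)),("Big tip",(493,80),(195,110)),("bigpost",(675,203),(362,65))]:
    print(n,*tri(c1(*a),c2(*b)))
print("stand base", [onz("scene",c1(*p),0.006)[:2] for p in [(138,297),(219,450),(326,428)]],[onz("side",c2(*p),0.006)[:2] for p in [(208,408),(226,480),(420,447)]])
# tray
for n in ["scene","side"]:
    im=cv2.imread(f"pics/{n}0.png").astype(int); b,g,r=im[...,0],im[...,1],im[...,2]
    m=((b>120)&(b>r+70)&(b>g+40)).astype(np.uint8)
    if n=="scene": m[:, :230]=0;m[:,405:]=0;m[:235]=0
    else: m[:170]=0;m[300:]=0
    pts=cv2.findNonZero(m); h=cv2.convexHull(pts)
    for e in np.arange(2,20,.5):
        q=cv2.approxPolyDP(h,e,True)
        if len(q)<=4:break
    P=[onz(n,p[0],0.09)[:2] for p in q]
    print(n,q[:,0].tolist()); print(np.array(P)); print([np.linalg.norm(P[i]-P[i-1]) for i in range(4)])
E
```

```text
griptop [0.4329 0.339  0.2052] 0.0010075706942014138
prong1tip [0.4055 0.3244 0.1382] 0.002831972162684757
p1post [0.526  0.3178 0.1396] 0.0006050285264400751
p2post [0.5295 0.3503 0.136 ] 0.004066750117049846
toe [0.4855 0.3237 0.0659] 0.015445062500277343
Big tip [0.4215 0.5529 0.1908] 0.0001904700892644416
bigpost [0.5791 0.5942 0.1833] 0.00521083702093209
stand base [array([0.3746, 0.3031]), array([0.5423, 0.2914]), array([0.5503, 0.3764])] [array([0.3812, 0.3854]), array([0.3783, 0.2976]), array([0.5441, 0.2891])]
scene [[381, 324], [257, 356], [243, 266], [349, 244]]
[[ 0.8583  0.1236]
 [ 0.8331 -0.1405]
 [ 0.6142 -0.12  ]
 [ 0.6409  0.1444]]
[np.float64(0.2184631642959144), np.float64(0.26523829920558767), np.float64(0.21986507802078287), np.float64(0.26574817965525016)]
side [[496, 256], [414, 271], [0, 267], [448, 180]]
[[ 0.8258 -0.1433]
 [ 0.6172 -0.1277]
 [-0.3405  0.1578]
 [ 0.8329  0.1224]]
[np.float64(0.26583352332991594), np.float64(0.20922803335848542), np.float64(0.9993284307811261), np.float64(1.173894025011208)]
```

Measured so far:
- **Smaller stand:** prong tops at z≈0.138, which matches 140 mm, so this is the right one. The other is about 0.19.
- **Rod axis:** about (0.433, 0.339).
- **Stand yaw:** about -0.06.
- **Stacks:** yaw about -0.097, origin about (0.548, 0.020).

I'll go above the rod with the jaws along the rod's x.

step_arm --pt "44 -12 -11.2 0 0 0" --pt "44 -12 -11.2 0 0 0" --pt "44 -12 -11.2 0 0 0" --pt "44 -12 -11.2 0 0 0" --pt "44 -12 -11.2 0 0 0" --pt "44 -12 -11.2 0 0 0" --pt "0 0 0 0 10 0" --pt "0 0 0 0 10 0" --pt "0 0 0 0 10 0" --pt "0 0 0 0 10 0" --pt "0 0 0 0 10 0" --pt "0 0 0 0 10 0" --gripper 1

```text
time_s: 1.65
ee_pos: [0.4331, 0.3393, 0.2772]
eef_rot: [-1.571, -0.0, -1.459]
force: [-0.2, 0.2, 1.0]
grip_width: 0.0937
```

step_arm --pt "0 0 0 0 10 0" --pt "0 0 0 0 0 0" --pt "0 0 0 0 0 0"

```text
time_s: 2.02
ee_pos: [0.4331, 0.3393, 0.2773]
eef_rot: [-1.571, -0.0, -1.624]
force: [0.5, 0.3, -0.2]
grip_width: 0.094
```

Run:
```python
from station import get_obs, camera
import cv2,numpy as np
o=get_obs(); print(o["time_s"],o["ee_pos"],o["eef_rot"],o["qpos"])
for n in ["wrist","side","scene"]:
    c=camera(n); cv2.imwrite(f"pics/{n}1.png",c["pixels"][:,:,::-1])
```

```text
2.025 [0.433097   0.33934584 0.27733505] [-1.57099906e+00 -1.33827312e-04 -1.62355715e+00] [5.98041660e-01 2.56283984e-01 1.41044275e+00 1.64207494e-05
 1.47510828e+00 6.50800929e-01]
```

View pics/wrist1.png

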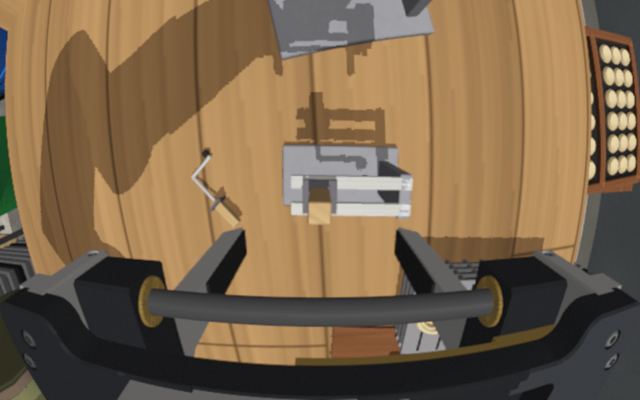

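View pics/scene1.png

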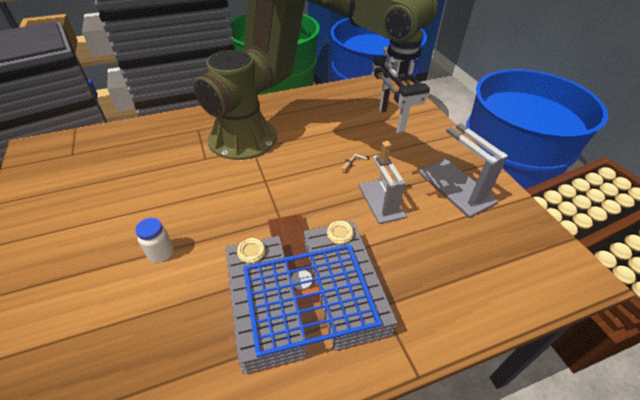

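Run:
```python
from h import *
from station import get_obs, camera
np.set_printoptions(precision=4,suppress=True)
o=get_obs(); c=camera("wrist")
im=cv2.imread("pics/wrist1.png"); cv2.imwrite("pics/w1c.png",cv2.resize(im[130:240,270:430],None,fx=5,fy=5,interpolation=cv2.INTER_CUBIC))
def wz(px,z):
    s,d=wristray(px,o["ee_pos"],o["eef_rot"],c); return s+d*(z-s[2])/d[2]
# calibration check: tcp projection
print("TCP proj scene",proj("scene",o["ee_pos"]),"side",proj("side",o["ee_pos"]))
for px,z in [((320,212),.206),((320,218),.206),((291,181),.14),((410,182),.14),((291,209),.14),((410,210),.14)]: print(px,z,wz(px,z))
```

```text
TCP proj scene [389.9934 121.296 ] side [289.2909 104.9411]
(320, 212) 0.206 [0.4317 0.338  0.206 ]
(320, 218) 0.206 [0.4314 0.3327 0.206 ]
(291, 181) 0.14 [0.4023 0.3543 0.14  ]
(410, 182) 0.14 [0.5287 0.3468 0.14  ]
(291, 209) 0.14 [0.4   0.324 0.14 ]
(410, 210) 0.14 [0.5292 0.3156 0.14  ]
```

View pics/w1c.png

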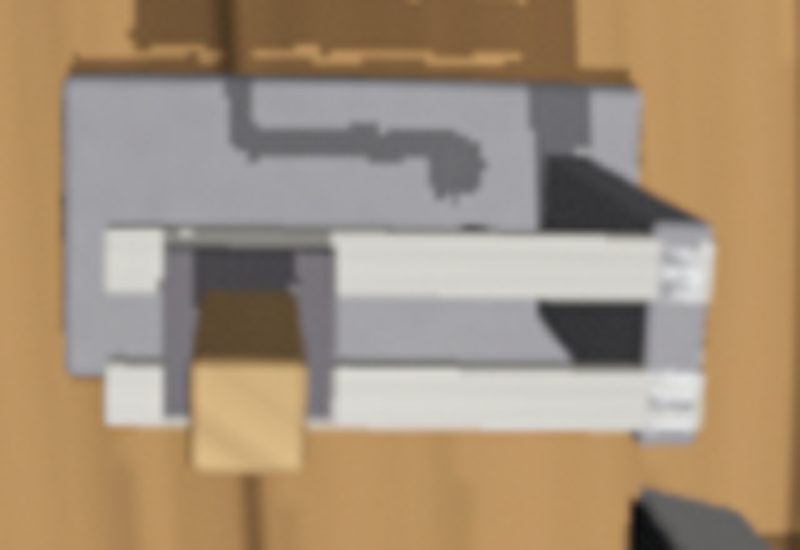

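The grip top is centred at wrist (320,213), which casts to (0.4316, 0.337). That agrees with the triangulation to about 2 mm, and the jaw yaw matches the prongs. Next: descend and grip.

step_arm --pt "1.3 20 0 0 0.5 0" --pt "0 20 0 0 0 0" --pt "0 20 0 0 0 0" --pt "0 20 0 0 0 0" --pt "0 20 0 0 0 0" --pt "0 17 0 0 0 0" --pt "0 0 0 0 0 0"

```text
time_s: 3.1
ee_pos: [0.4327, 0.3378, 0.1594]
eef_rot: [-1.572, -0.001, -1.636]
force: [0.1, 0.5, 1.0]
grip_width: 0.0939
```

step_arm --pt "0 0 0 0 0 0" --pt "0 0 0 0 0 0" --pt "0 0 0 0 0 0" --pt "0 0 0 0 0 0" --pt "0 0 0 0 0 0" --pt "0 0 0 0 0 0" --pt "0 0 0 0 0 0" --pt "0 0 0 0 0 0" --gripper -1 --squeeze 45

```text
time_s: 4.1
ee_pos: [0.433, 0.3381, 0.1604]
eef_rot: [-1.571, -0.0, -1.636]
force: [-0.1, -0.8, -1.6]
grip_width: 0.0197
```

Run:
```python
from station import get_obs, camera
import cv2,numpy as np
o=get_obs(); print(o["time_s"],o["ee_pos"],o["eef_rot"],o["force"],o["moment"],o["grip_width"])
a=[]
for n in ["wrist","side","scene"]:
    c=camera(n); cv2.imwrite(f"pics/{n}2.png",c["pixels"][:,:,::-1]); a.append(c["pixels"][:,:,::-1])
cv2.imwrite("pics/m2.png",np.hstack([cv2.resize(a[1][60:220,220:350],(455,560)),cv2.resize(a[2][80:230,330:420],(336,560))]))
```

```text
4.1 [0.43300976 0.33806944 0.16042843] [-1.57099752e+00 -3.46191953e-05 -1.63626030e+00] [-0.06647001 -0.81276529 -1.59593383] [-0.00987895  0.02071947 -0.00143835] 0.01965254759331352
```

View pics/m2.png

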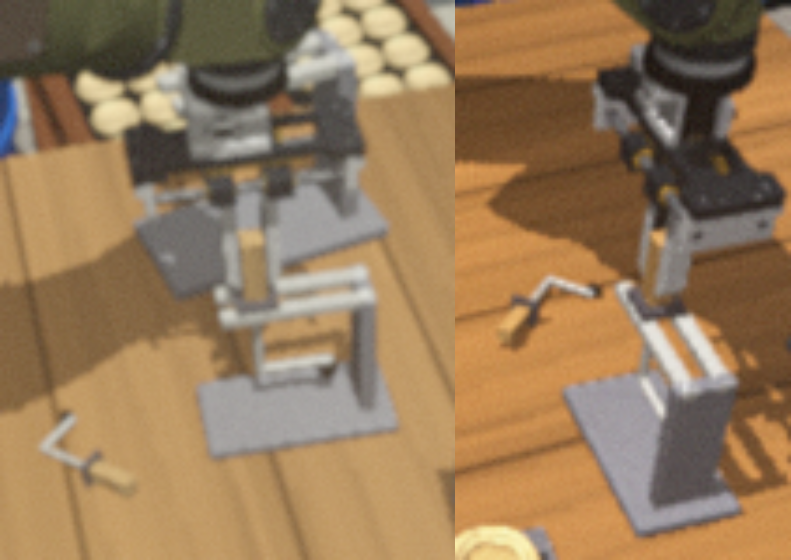

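Gripped, width 19.7 mm. With the rod hung, TCP was (0.4330, 0.3381, 0.1604), so the toe sits about 120 mm below TCP. The toe ball is wider than the slot, so I'll lift 4 mm, slide out along the slot by 112 mm, then raise.

step_arm --pt "0 0 0 0 0 0" --pt "0 -2 0 0 0 0" --pt "0 -2 0 0 0 0" --pt "0 0 -8 0 0 0" --pt "0 0 -16 0 0 0" --pt "0 0 -16 0 0 0" --pt "0 0 -16 0 0 0" --pt "0 0 -16 0 0 0" --pt "0 0 -16 0 0 0" --pt "0 0 -16 0 0 0" --pt "0 0 -10 0 0 0" --pt "0 0 0 0 0 0" --squeeze 60

```text
time_s: 5.75
ee_pos: [0.3189, 0.3457, 0.1646]
eef_rot: [-1.571, 0.0, -1.636]
force: [0.7, -0.2, -2.4]
grip_width: 0.0196
```

Run:
```python
from h import *
from station import get_obs, camera
np.set_printoptions(precision=4,suppress=True)
o=get_obs(); print(o["time_s"],o["ee_pos"],o["eef_rot"],o["force"],o["grip_width"])
a=[]
for n in ["side","scene"]:
    c=camera(n); cv2.imwrite(f"pics/{n}3.png",c["pixels"][:,:,::-1])
    a.append(c["pixels"][:,:,::-1])
cv2.imwrite("pics/m3.png",np.hstack([cv2.resize(a[0][80:240,200:330],(455,560)),cv2.resize(a[1][80:230,330:420],(336,560))]))
c3=lambda u,v:(220+u/3.7-.36,210+v/3.7-.36)
c4=lambda u,v:(315+u/4-.375,170+v/4-.375)
ps=np.array([.548,.0199]);yaw=-.097
def st(X): 
    d=X[:2]-ps; return np.array([np.cos(yaw)*d[0]+np.sin(yaw)*d[1],-np.sin(yaw)*d[0]+np.cos(yaw)*d[1]])
for n,p,z in [("plate ctr",(304,257),.038),("pl left",(265,262),.038),("pl right",(344,250),.038),("pl far",(308,295),.034),("pl near",(302,221),.038),
 ("st corner fl",(24,135),.078),("fl gap",(218,97),.078),("fr gap",(312,77),.078),("fr",(497,43),.078)]:
    X=onz("scene",c3(*p),z); print(n,X,"st",st(X))
for n,p,z in [("plate R",(325,272),.038),("fl",(146,70),.078),("fgap",(180,222),.078),("fgap2",(210,300),.078),("fr",(258,492),.078),("traycorner",(272,82),.09),("traycorner",(390,404),.09)]:
    X=onz("side",c4(*p),z); print("side",n,X,"st",st(X))
for a,b,n in [((180,37),(25,275),"boardL?"),((302,17),(45,393),"x")]: print(n,tri(c3(*a),c4(*b)))
for a,b,n in [((180,37),(45,393),"board -y"),((302,17),(25,275),"board +y")]: X=tri(c3(*a),c4(*b)); print(n,X,st(X[0]))
```

```text
5.75 [0.3189 0.3457 0.1646] [-1.5705  0.0002 -1.6355] [ 0.6576 -0.2121 -2.3745] 0.01963505830375778
plate ctr [0.6656 0.0096 0.038 ] st [0.118  0.0011]
pl left [ 0.6603 -0.0162  0.038 ] st [ 0.1152 -0.025 ]
pl right [0.6697 0.0367 0.038 ] st [0.1195 0.0285]
pl far [0.6914 0.0035 0.034 ] st [ 0.1443 -0.0024]
pl near [0.6382 0.0174 0.038 ] st [0.09   0.0062]
st corner fl [ 0.5327 -0.1468  0.078 ] st [ 0.0009 -0.1674]
fl gap [ 0.5463 -0.0129  0.078 ] st [ 0.0014 -0.0328]
fr gap [0.5517 0.055  0.078 ] st [0.0003 0.0353]
fr [0.5676 0.1919 0.078 ] st [0.0029 0.1731]
side plate R [0.6345 0.0088 0.038 ] st [ 0.0872 -0.0027]
side fl [0.5644 0.1832 0.078 ] st [0.0005 0.1641]
side fgap [0.5425 0.047  0.078 ] st [-0.008   0.0264]
side fgap2 [ 0.5402 -0.0174  0.078 ] st [-0.0042 -0.0379]
side fr [ 0.5207 -0.153   0.078 ] st [-0.0105 -0.1747]
side traycorner [0.6409 0.1374 0.09  ] st [0.081  0.1259]
side traycorner [ 0.6134 -0.1256  0.09  ] st [ 0.0791 -0.1384]
boardL? (array([0.446 , 0.0062, 0.0654]), np.float64(0.06557775159617556))
x (array([ 0.4315,  0.0558, -0.0302]), np.float64(0.08085185389841518))
board -y (array([ 0.4312, -0.0155,  0.0156]), np.float64(0.002791501121486481)) [-0.1128 -0.0466]
board +y (array([0.4443, 0.0807, 0.0151]), np.float64(0.004607009457624245)) [-0.1091  0.0505]
```

View pics/m3.png

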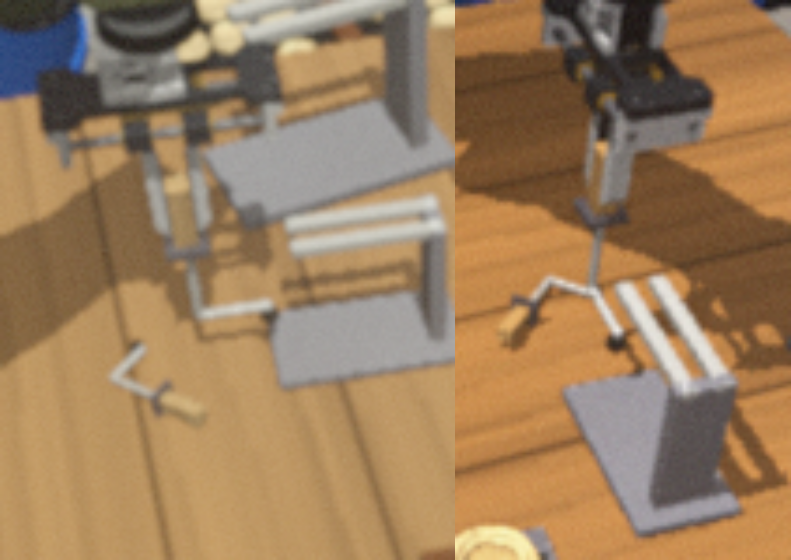

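The rod is clear of the stand, with the toe at side (273,171). Plate centre in the stack frame is about (0.117, 0.001), and the board's front edge is at z≈0.015. Next I'll travel to in front of the gap.

step_arm --pt "40 -10 0 0 0 0" --pt "40 -10 0 0 0 0" --pt "40 -10 0 0 0 0" --pt "31.2 0 26.5 0 0 0" --pt "31.2 0 26.5 0 0 0" --pt "31.2 0 26.5 0 0 0" --pt "31.2 0 26.5 0 0 0" --pt "31.2 0 26.5 0 0 0" --pt "31.2 0 26.5 0 0 0" --pt "0 0 0 0 1.8 0" --pt "0 0 0 0 0 0" --pt "0 0 0 0 0 0"

```text
time_s: 7.35
ee_pos: [0.4576, 0.0291, 0.1945]
eef_rot: [-1.571, 0.0, -1.666]
force: [0.1, 0.5, -1.1]
grip_width: 0.0195
```

```bash
cat > look.py <<'E'
from h import *
from station import get_obs, camera
import sys
np.set_printoptions(precision=4,suppress=True)
i=sys.argv[1]
o=get_obs(); ps=np.array([.548,.0199]);yaw=-.097
def st(X): 
    d=np.asarray(X)[:2]-ps; return np.array([np.cos(yaw)*d[0]+np.sin(yaw)*d[1],-np.sin(yaw)*d[0]+np.cos(yaw)*d[1]])
e=o["ee_pos"]; s=st(e)
print("t",o["time_s"],"ee",e,"rot",o["eef_rot"],"F",o["force"],"rod st xy",s,"toe st x",s[0]+.06,"toe z",e[2]-.1204)
a=[]
for n in ["side","scene"]:
    c=camera(n)["pixels"][:,:,::-1]; cv2.imwrite(f"pics/{n}{i}.png",c); a.append(c)
cv2.imwrite(f"pics/m{i}.png",np.hstack([cv2.resize(a[0][130:300,280:480],None,fx=2,fy=3,interpolation=cv2.INTER_CUBIC),cv2.resize(a[1][190:360,220:400],None,fx=2.2,fy=3,interpolation=cv2.INTER_CUBIC)]))
E
python3 look.py 4
```

```text
t 7.35 ee [0.4576 0.0291 0.1945] rot [-1.5708  0.     -1.6665] F [ 0.0723  0.5349 -1.0708] rod st xy [-0.0909  0.0004] toe st x -0.030883983427901218 toe z 0.07412620863989759
```

View pics/m4.png

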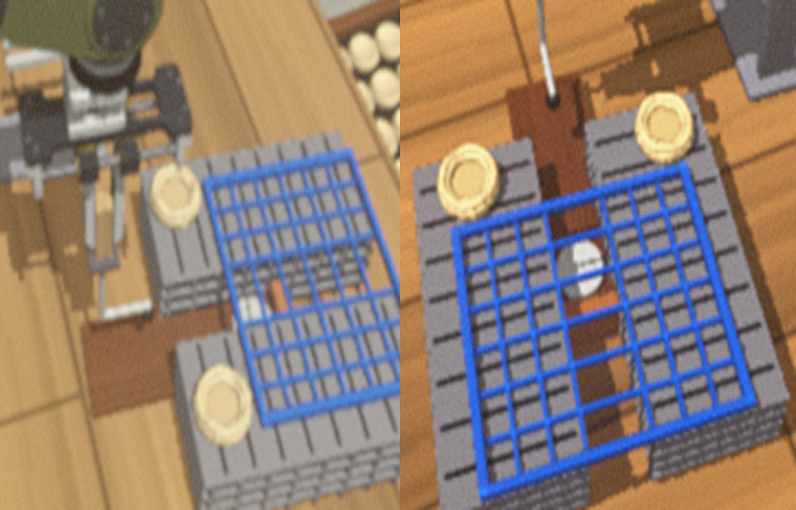

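Run:
```python
from h import *
print(proj("scene",(.5173,.0233,.083)),proj("side",(.5173,.0233,.083)))
im=cv2.imread("pics/scene4.png"); cv2.imwrite("pics/t4.png",cv2.resize(im[190:250,260:320],None,fx=8,fy=8))
```

```text
[288.46203796 222.94216336] [353.4831843  233.06633954]
```

View pics/t4.png

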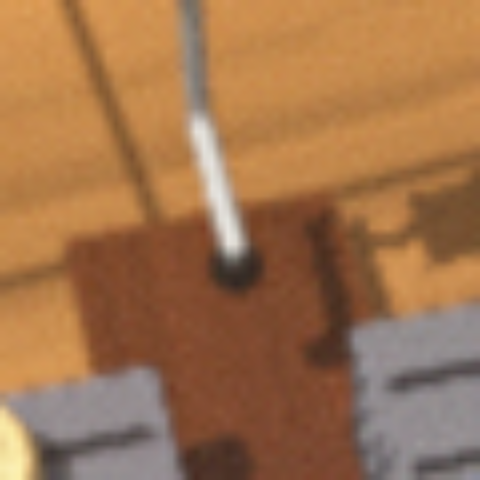

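The toe appears at (289.4,223.1) against a predicted (288.5,222.9), so it agrees. Lower and go in under the cover.

step_arm --pt "0 14 0 0 0 0" --pt "0 13.5 0 0 0 0" --pt "0 0 15 0 0 0" --pt "0 0 15 0 0 0" --pt "0 0 15 0 0 0" --pt "0 0 15 0 0 0" --pt "0 0 15 0 0 0" --pt "0 0 15 0 0 0" --pt "0 0 15 0 0 0" --pt "0 0 15 0 0 0" --pt "0 0 0 0 0 0"

```text
time_s: 8.82
ee_pos: [0.5773, 0.017, 0.1655]
eef_rot: [-1.572, -0.0, -1.668]
force: [-0.2, -0.4, -1.8]
grip_width: 0.0197
```

```bash
python3 look.py 5
```

```text
t 8.825 ee [0.5773 0.017  0.1655] rot [-1.5723 -0.0001 -1.6677] F [-0.2114 -0.3733 -1.7754] rod st xy [ 0.0295 -0.0001] toe st x 0.08946495965434023 toe z 0.0451329717054884
```

View pics/m5.png

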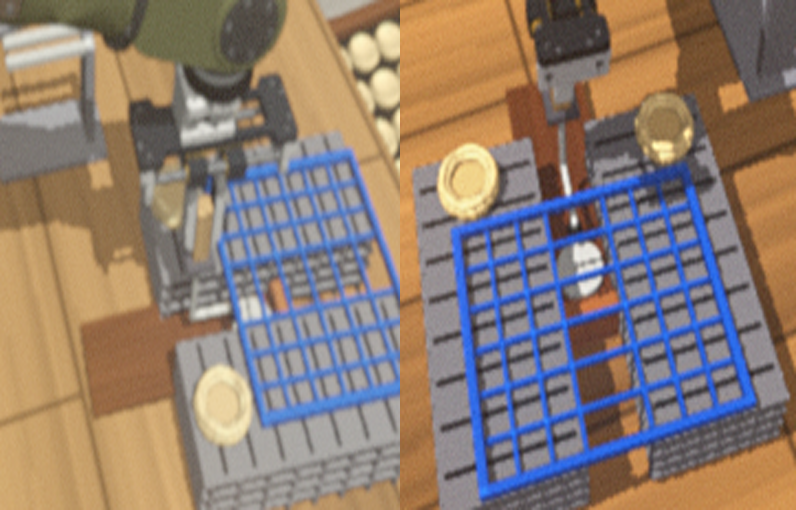

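Clear on all sides. Go 25 mm deeper, over the plate, and check the baseline force.

step_arm --pt "0 -0.5 8 0 0 0" --pt "0 0 8 0 0 0" --pt "0 0 9 0 0 0" --pt "0 0 0 0 0 0" --pt "0 0 0 0 0 0" --pt "0 0 0 0 0 0"

```text
time_s: 9.68
ee_pos: [0.6021, 0.0146, 0.1675]
eef_rot: [-1.571, -0.0, -1.668]
force: [-0.2, -1.3, -1.6]
grip_width: 0.0194
```

step_arm --pt "0 1 0 0 0 0" --pt "0 1 0 0 0 0" --pt "0 0 0 0 0 0" --pt "0 0 0 0 0 0"

```text
time_s: 10.18
ee_pos: [0.6022, 0.0146, 0.1655]
eef_rot: [-1.571, -0.0, -1.668]
force: [0.5, -0.1, -2.2]
grip_width: 0.02
```

```bash
python3 look.py 6
```

```text
t 10.175 ee [0.6022 0.0146 0.1655] rot [-1.5708 -0.     -1.6676] F [ 0.5023 -0.1348 -2.1763] rod st xy [ 0.0545 -0.0001] toe st x 0.11446929810657713 toe z 0.04506498910388575
```

View pics/m6.png

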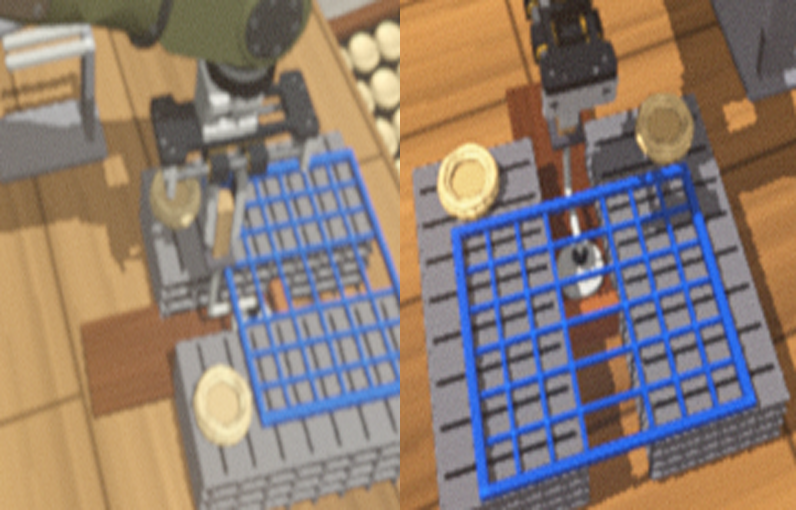

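The black toe sits over the plate centre at scene crop (580,257). Lower in small steps while watching force. Baseline Fz is about -2.

step_arm --pt "0 1.5 0 0 0 0" --pt "0 1.5 0 0 0 0" --pt "0 1 0 0 0 0" --pt "0 0 0 0 0 0" --pt "0 0 0 0 0 0"

```text
time_s: 10.9
ee_pos: [0.6022, 0.0146, 0.1615]
eef_rot: [-1.571, -0.0, -1.668]
force: [-0.8, -0.2, -2.6]
grip_width: 0.0196
```

step_arm --pt "0 1 0 0 0 0" --pt "0 0 0 0 0 0"

```text
time_s: 11.15
ee_pos: [0.6022, 0.0145, 0.1604]
eef_rot: [-1.571, -0.0, -1.668]
force: [-0.1, -0.7, -2.1]
grip_width: 0.0197
```

step_arm --pt "0 0.7 0 0 0 0" --pt "0 0 0 0 0 0"

```text
time_s: 11.4
ee_pos: [0.6022, 0.0146, 0.1597]
eef_rot: [-1.571, -0.0, -1.668]
force: [0.3, 0.6, -1.8]
grip_width: 0.0196
```

step_arm --pt "0 0.5 0 0 0 0" --pt "0 0 0 0 0 0"

```text
time_s: 11.65
ee_pos: [0.6022, 0.0146, 0.1592]
eef_rot: [-1.571, 0.0, -1.668]
force: [-0.2, -0.2, -2.7]
grip_width: 0.0197
```

step_arm --pt "0 0.5 0 0 0 0" --pt "0 0 0 0 0 0"

```text
time_s: 11.9
ee_pos: [0.6022, 0.0145, 0.1587]
eef_rot: [-1.571, -0.0, -1.668]
force: [-0.1, 0.9, -2.5]
grip_width: 0.0196
```

step_arm --pt "0 0.5 0 0 0 0" --pt "0 0 0 0 0 0"

```text
time_s: 12.15
ee_pos: [0.6022, 0.0145, 0.1583]
eef_rot: [-1.571, -0.0, -1.668]
force: [-0.4, 0.1, -2.3]
grip_width: 0.0196
```

step_arm --pt "0 0.5 0 0 0 0" --pt "0 0 0 0 0 0"

```text
time_s: 12.4
ee_pos: [0.6023, 0.0146, 0.1581]
eef_rot: [-1.57, 0.0, -1.668]
force: [-1.9, 0.6, 2.3]
grip_width: 0.0198
```

step_arm --pt "0 0.4 0 0 0 0" --pt "0 0 0 0 0 0"

```text
time_s: 12.65
ee_pos: [0.6023, 0.0146, 0.158]
eef_rot: [-1.57, 0.0, -1.668]
force: [-3.1, -0.0, 6.1]
grip_width: 0.0195
```

Contact found at about 10 N per mm of command. It now presses about 8 N, so I'll back off to about 6 N (Fz≈+3.5) and start drawing.

step_arm --pt "0 -0.2 -1 0 0 0" --pt "0 0 -2 0 0 0" --pt "0 0 -2 0 0 0"

```text
time_s: 13.02
ee_pos: [0.5975, 0.015, 0.1578]
eef_rot: [-1.57, 0.0, -1.668]
force: [2.1, -0.8, 3.0]
grip_width: 0.02
```

```bash
python3 look.py 7
```

```text
t 13.025 ee [0.5975 0.015  0.1578] rot [-1.5695  0.     -1.6677] F [ 2.1383 -0.7623  2.9759] rod st xy [ 0.0497 -0.0001] toe st x 0.10971728599145035 toe z 0.03743426410847199
```

View pics/m7.png

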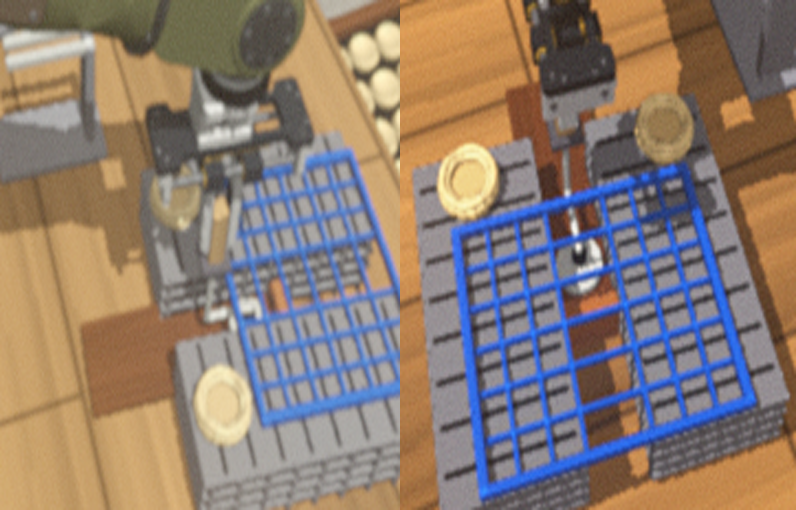

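step_arm --pt "0 0.05 -2 0 0 0" --pt "0 0.05 -2 0 0 0" --pt "0 0.05 -2 0 0 0"

```text
time_s: 13.5
ee_pos: [0.5913, 0.0156, 0.1577]
eef_rot: [-1.57, 0.0, -1.668]
force: [2.7, -0.4, 4.0]
grip_width: 0.0198
```

```bash
python3 look.py 8; python3 -c "
import cv2,numpy as np
a=[cv2.resize(cv2.imread(f'pics/scene{i}.png')[250:310,270:330],None,fx=6,fy=6,interpolation=cv2.INTER_CUBIC) for i in (6,8)]
cv2.imwrite('pics/p8.png',np.hstack(a))"
```

```text
t 13.5 ee [0.5913 0.0156 0.1577] rot [-1.57    0.     -1.6677] F [ 2.7437 -0.4325  3.9928] rod st xy [ 0.0436 -0.0001] toe st x 0.10355045062554666 toe z 0.03725522651237716
```

View pics/p8.png

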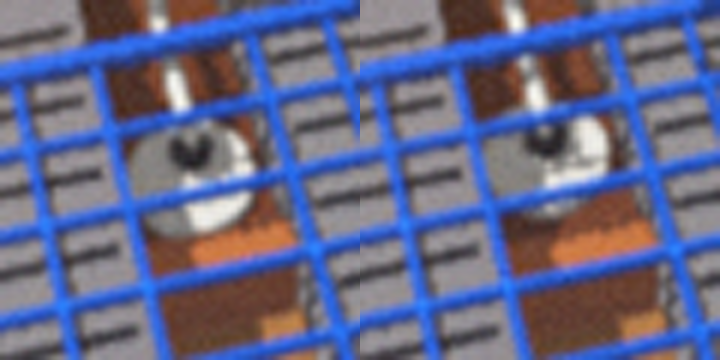

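The plate is following: its far edge moved about 17 crop px off the batten, and the press is about 6 N. Continue.

step_arm --pt "0 0 -3 0 0 0" --pt "0 0 -3 0 0 0" --pt "0 0.05 -3 0 0 0"

```text
time_s: 13.98
ee_pos: [0.5822, 0.0165, 0.1575]
eef_rot: [-1.57, -0.0, -1.668]
force: [3.0, -0.2, 3.8]
grip_width: 0.02
```

step_arm --pt "0 0.03 -3 0 0 0" --pt "0 0.03 -3 0 0 0" --pt "0 0.03 -3 0 0 0"

```text
time_s: 14.35
ee_pos: [0.5732, 0.0174, 0.1573]
eef_rot: [-1.571, 0.0, -1.668]
force: [4.1, 0.2, 5.1]
grip_width: 0.0197
```

step_arm --pt "0 -0.12 -3 0 0 0" --pt "0 0 -3 0 0 0" --pt "0 0 -3 0 0 0"

```text
time_s: 14.72
ee_pos: [0.564, 0.0183, 0.1572]
eef_rot: [-1.571, -0.0, -1.668]
force: [2.6, 0.4, 3.2]
grip_width: 0.0198
```

step_arm --pt "0 0 -3 0 0 0" --pt "0 0 -3 0 0 0" --pt "0 0 -3 0 0 0"

```text
time_s: 15.1
ee_pos: [0.555, 0.0191, 0.1572]
eef_rot: [-1.571, -0.0, -1.668]
force: [2.1, -0.2, 1.7]
grip_width: 0.0196
```

```bash
python3 look.py 9
```

```text
t 15.1 ee [0.555  0.0191 0.1572] rot [-1.5714 -0.     -1.6677] F [ 2.0503 -0.2312  1.6704] rod st xy [ 0.0071 -0.0001] toe st x 0.06707973725710259 toe z 0.036777917232890464
```

View pics/m9.png

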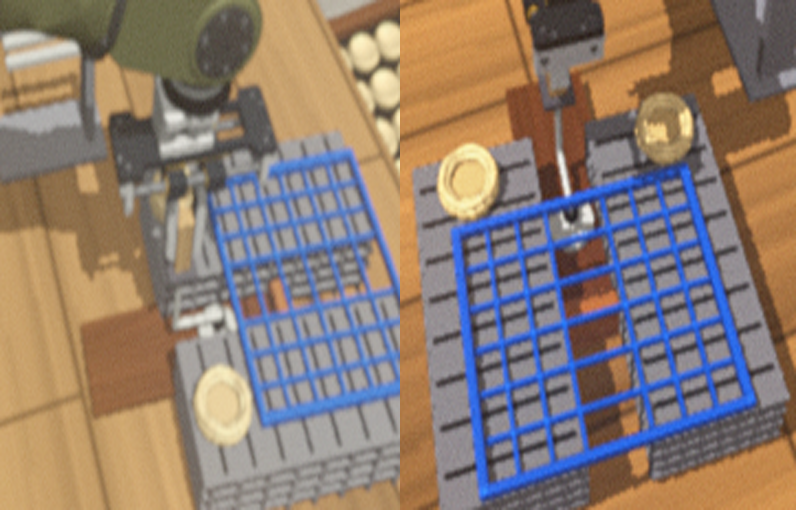

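step_arm --pt "0 0.2 -2 0 0 0" --pt "0 0.03 -3 0 0 0" --pt "0 0.03 -3 0 0 0"

```text
time_s: 15.58
ee_pos: [0.5472, 0.0199, 0.157]
eef_rot: [-1.571, -0.0, -1.668]
force: [2.7, -0.1, 1.7]
grip_width: 0.0197
```

step_arm --pt "0 0.05 -2 0 0 0" --pt "0 0.05 -2 0 0 0"

```text
time_s: 15.82
ee_pos: [0.5433, 0.0203, 0.157]
eef_rot: [-1.571, 0.0, -1.668]
force: [0.6, -0.2, 1.3]
grip_width: 0.0201
```

step_arm --pt "0 0.2 0 0 0 0" --pt "0 0.15 -2 0 0 0" --pt "0 0.15 -2 0 0 0"

```text
time_s: 16.2
ee_pos: [0.5396, 0.0206, 0.1566]
eef_rot: [-1.57, 0.0, -1.668]
force: [2.3, -0.4, 2.4]
grip_width: 0.0195
```

step_arm --pt "0 0.2 -2 0 0 0" --pt "0 0.15 -2 0 0 0"

```text
time_s: 16.45
ee_pos: [0.5356, 0.021, 0.1564]
eef_rot: [-1.57, 0.0, -1.668]
force: [1.9, -0.8, 4.9]
grip_width: 0.0199
```

step_arm --pt "0 0 -2 0 0 0" --pt "0 0.1 -2 0 0 0" --pt "0 0.1 -2 0 0 0"

```text
time_s: 16.82
ee_pos: [0.5296, 0.0216, 0.1561]
eef_rot: [-1.57, 0.0, -1.668]
force: [2.9, -0.4, 5.2]
grip_width: 0.0199
```

```bash
python3 look.py 10
```

```text
t 16.825 ee [0.5296 0.0216 0.1561] rot [-1.5702  0.     -1.6676] F [ 2.9458 -0.4464  5.1883] rod st xy [-0.0185 -0.0001] toe st x 0.04149370088723466 toe z 0.03572677236051837
```

View pics/m10.png

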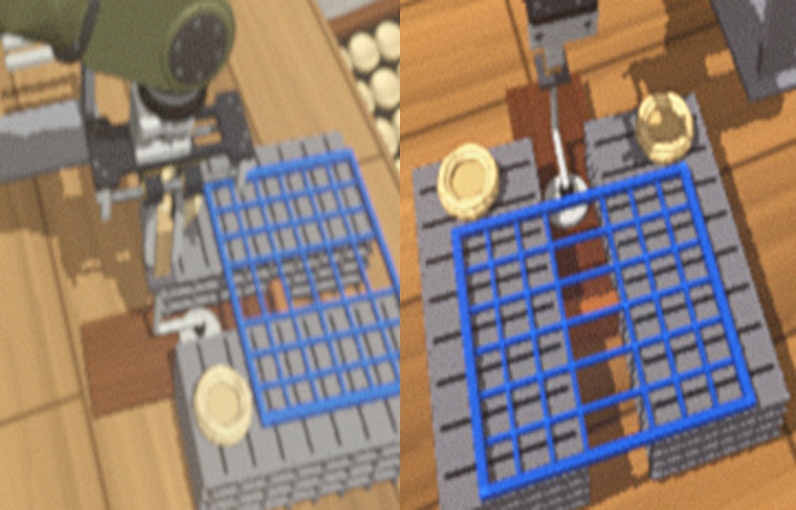

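Still following: the plate is at scene crop (570,200) with the toe near its centre, pressing about 7 N. Continue with a slight descent.

step_arm --pt "0 0 -3 0 0 0" --pt "0 0.1 -3 0 0 0" --pt "0 0.15 -3 0 0 0"

```text
time_s: 17.3
ee_pos: [0.5204, 0.0225, 0.1558]
eef_rot: [-1.571, -0.0, -1.668]
force: [2.5, -0.2, 5.0]
grip_width: 0.0198
```

step_arm --pt "0 0.15 -3 0 0 0" --pt "0 0.15 -3 0 0 0"

```text
time_s: 17.55
ee_pos: [0.5145, 0.0231, 0.1555]
eef_rot: [-1.57, -0.0, -1.668]
force: [2.9, 0.5, 5.1]
grip_width: 0.0198
```

step_arm --pt "0 0.05 -3 0 0 0" --pt "0 0.12 -3 0 0 0" --pt "0 0.15 -4 0 0 0" --pt "0 0.15 -4 0 0 0"

```text
time_s: 18.05
ee_pos: [0.5004, 0.0245, 0.1549]
eef_rot: [-1.571, 0.0, -1.668]
force: [3.0, -0.1, 4.8]
grip_width: 0.0196
```

step_arm --pt "0 0.15 -4 0 0 0" --pt "0 0.15 -4 0 0 0" --pt "0 0.15 -4 0 0 0"

```text
time_s: 18.42
ee_pos: [0.4884, 0.0256, 0.1544]
eef_rot: [-1.571, -0.0, -1.668]
force: [1.9, 0.5, 3.7]
grip_width: 0.0199
```

```bash
python3 look.py 11
```

```text
t 18.425 ee [0.4884 0.0256 0.1544] rot [-1.571  -0.     -1.6676] F [1.9149 0.4939 3.7305] rod st xy [-0.0599 -0.0001] toe st x 0.00011469177695121874 toe z 0.034025012288062886
```

View pics/m11.png

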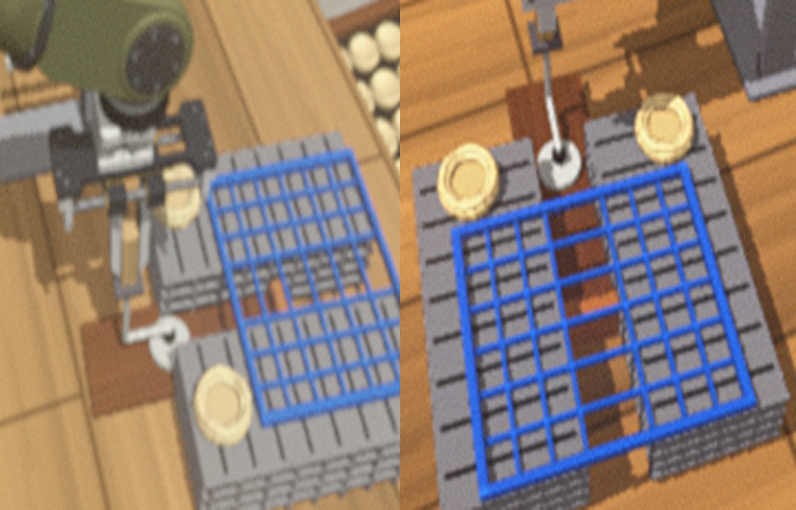

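step_arm --pt "0 0.18 -4 0 0 0" --pt "0 0.18 -4 0 0 0" --pt "0 0.18 -4 0 0 0" --pt "0 0.18 -4 0 0 0"

```text
time_s: 19.02
ee_pos: [0.4725, 0.0272, 0.1537]
eef_rot: [-1.571, -0.0, -1.668]
force: [2.5, -1.6, 3.7]
grip_width: 0.0199
```

step_arm --pt "0 0.16 -4 0 0 0" --pt "0 0.16 -4 0 0 0" --pt "0 0.16 -4 0 0 0" --pt "0 0.16 -4 0 0 0"

```text
time_s: 19.52
ee_pos: [0.4566, 0.0287, 0.1531]
eef_rot: [-1.571, -0.0, -1.668]
force: [2.9, 0.0, 2.4]
grip_width: 0.0198
```

step_arm --pt "0 0.22 -3 0 0 0" --pt "0 0.2 -4 0 0 0" --pt "0 0.18 -4 0 0 0"

```text
time_s: 19.9
ee_pos: [0.4457, 0.0298, 0.1526]
eef_rot: [-1.571, -0.0, -1.668]
force: [2.6, 0.1, 3.9]
grip_width: 0.0195
```

step_arm --pt "0 0.18 -4 0 0 0" --pt "0 0.18 -4 0 0 0" --pt "0 0.18 -4 0 0 0" --pt "0 0.18 -4 0 0 0" --pt "0 0 0 0 0 0"

```text
time_s: 20.52
ee_pos: [0.4296, 0.0313, 0.1518]
eef_rot: [-1.571, -0.0, -1.668]
force: [-1.3, -0.8, 5.3]
grip_width: 0.0198
```

```bash
python3 look.py 12
```

```text
t 20.525 ee [0.4296 0.0313 0.1518] rot [-1.5713 -0.     -1.6676] F [-1.3428 -0.8197  5.3346] rod st xy [-0.1189 -0.0001] toe st x -0.05891156453938326 toe z 0.03144625083192763
```

View pics/m12.png

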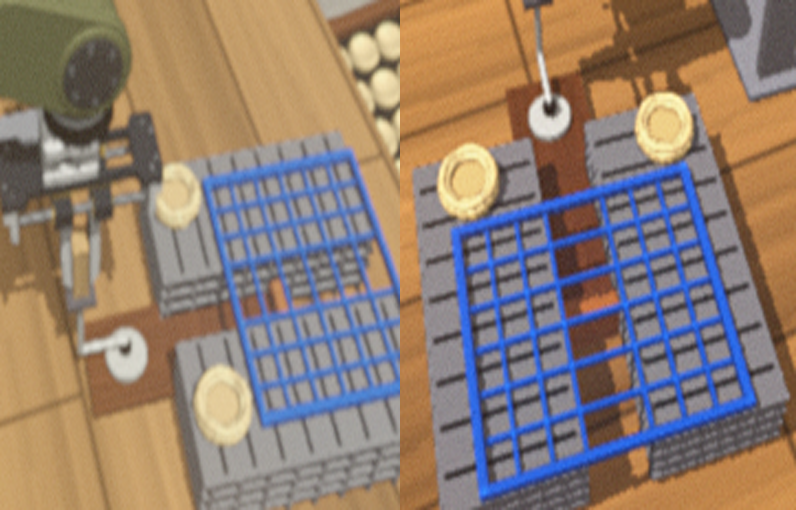

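```bash
cat > pl.py <<'E'
from h import *
import sys
i=sys.argv[1]
ps=np.array([.548,.0199]);yaw=-.097
for n,(u,v) in [("scene",(288,229)),("side",(343,248))]:
    im=cv2.imread(f"pics/{n}{i}.png"); h=cv2.cvtColor(im,cv2.COLOR_BGR2HSV)
    m=((h[...,1]<60)&(h[...,2]>100)).astype(np.uint8); w=np.zeros_like(m); w[v-16:v+17,u-18:u+19]=1
    ys,xs=np.nonzero(m*w)
    e=((xs.min()+xs.max())/2,(ys.min()+ys.max())/2) if 0 else cv2.minEnclosingCircle(np.c_[xs,ys].astype(np.float32))
    c=e[0]; X=onz(n,c,.026); d=X[:2]-ps
    print(n,e,X,"st",np.cos(yaw)*d[0]+np.sin(yaw)*d[1],-np.sin(yaw)*d[0]+np.cos(yaw)*d[1])
E
python3 pl.py 12
```

```text
scene ((288.3026428222656, 233.60443115234375), 21.048980712890625) [0.50752807 0.02310011 0.026     ] st -0.04059160108546173 -0.0007345581138637311
side ((343.0, 239.5), 19.500099182128906) [0.49946888 0.0501843  0.026     ] st -0.051235952718915775 0.025441796873603716
```

Run:
```python
from h import *
ps=np.array([.548,.0199]);yaw=-.097
for n,p in [("scene",(220+149.5/2.2,190+117/3)),("side",(280+126.5/2,130+354/3)),("scene",(220+150/2.2,190+140/3)),("side",(280+148/2,130+352/3))]:
    X=onz(n,p,.03); d=X[:2]-ps; print(n,p,np.cos(yaw)*d[0]+np.sin(yaw)*d[1],-np.sin(yaw)*d[0]+np.cos(yaw)*d[1])
```

```text
scene (287.95454545454544, 229.0) -0.05375556695073944 0.0011911880460638057
side (343.25, 248.0) -0.05717862521431899 -0.0046885803291495795
scene (288.1818181818182, 236.66666666666666) -0.027015346234708245 -0.003700283292705816
side (354.0, 247.33333333333331) -0.0286298231198135 -0.007771851036163015
```

The plate centre is at about x=-55 mm (scene -54, side -57) with its rear edge at about -28 mm, so it is fully in the open. Lift the toe straight off and carry the rod back.

step_arm --pt "0 -1 0 0 0 0" --pt "0 -3 0 0 0 0" --pt "0 -12 0 0 0 0" --pt "0 -12 0 0 0 0" --pt "0 -12 0 0 0 0" --pt "0 0 0 0 -1.8 0" --pt "0 0 0 0 0 0" --pt "0 0 0 0 0 0"

```text
time_s: 21.62
ee_pos: [0.4298, 0.0313, 0.1914]
eef_rot: [-1.572, -0.0, -1.636]
force: [-0.0, -0.0, -2.7]
grip_width: 0.0199
```

```bash
python3 look.py 13
```

```text
t 21.625 ee [0.4298 0.0313 0.1914] rot [-1.5716 -0.     -1.6364] F [-0.0084 -0.0179 -2.7267] rod st xy [-0.1187 -0.0001] toe st x -0.05873531613078796 toe z 0.07101394376841887
```

View pics/m13.png

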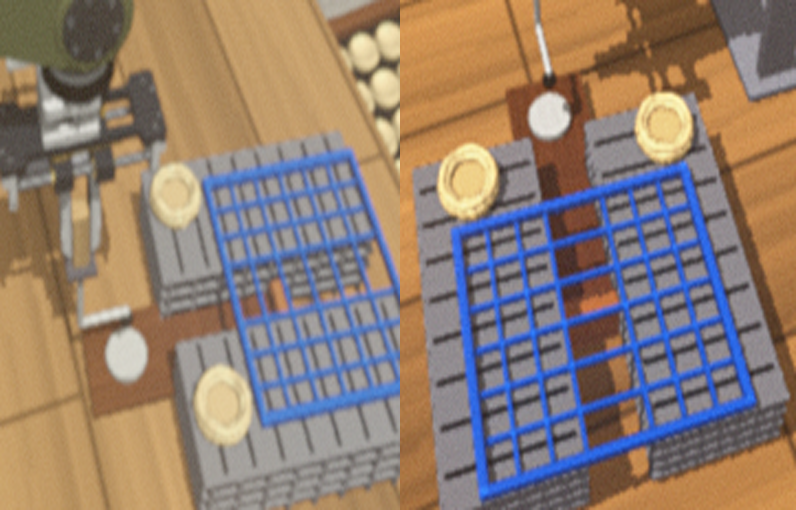

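The plate stayed put and lies clear. Back to the fork.

step_arm --pt "-31 0 -21.8 0 0 0" --pt "-31 0 -21.8 0 0 0" --pt "-31 0 -21.8 0 0 0" --pt "-31 0 -21.8 0 0 0" --pt "-31 0 -21.8 0 0 0" --pt "-31 0 -21.8 0 0 0" --pt "-40 9 0 0 0 0" --pt "-40 9 0 0 0 0" --pt "-40.5 8 0 0 0 0" --pt "0 0 0 0 0 0" --pt "0 0 0 0 0 0"

```text
time_s: 23.1
ee_pos: [0.3194, 0.3453, 0.1656]
eef_rot: [-1.571, -0.001, -1.636]
force: [-0.4, 0.0, -0.7]
grip_width: 0.0194
```

```bash
cat > lk.py <<'E'
from h import *
from station import get_obs, camera
import sys
np.set_printoptions(precision=4,suppress=True)
i=sys.argv[1];o=get_obs(); print(o["time_s"],o["ee_pos"],o["eef_rot"],o["force"],o["grip_width"])
a=[]
for n in ["side","scene","wrist"]:
    c=camera(n)["pixels"][:,:,::-1]; cv2.imwrite(f"pics/{n}{i}.png",c); a.append(c)
cv2.imwrite(f"pics/m{i}.png",np.hstack([cv2.resize(a[0][80:240,200:330],(455,560)),cv2.resize(a[1][80:230,330:420],(336,560))]))
E
python3 lk.py 14
```

```text
23.1 [0.3194 0.3453 0.1656] [-1.5713 -0.0007 -1.636 ] [-0.3669  0.0187 -0.7284] 0.01941958037804134
```

View pics/m14.png

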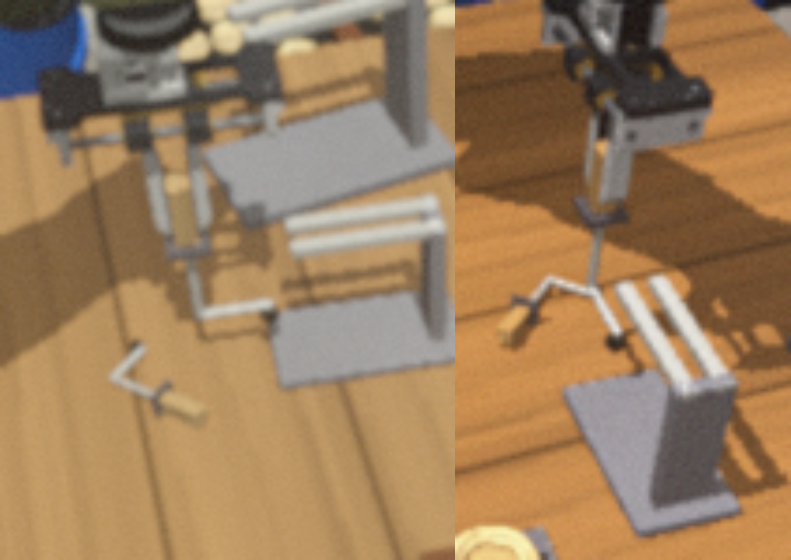

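The pose is identical to the one at removal. Slide in 114 mm along the slot.

step_arm --pt "0 0 12 0 0 0" --pt "0 0 15 0 0 0" --pt "0 0 15 0 0 0" --pt "0 0 15 0 0 0" --pt "0 0 15 0 0 0" --pt "0 0 15 0 0 0" --pt "0 0 15 0 0 0" --pt "0 0 12 0 0 0" --pt "0 0 0 0 0 0" --pt "0 0 0 0 0 0"

```text
time_s: 24.5
ee_pos: [0.433, 0.3383, 0.1658]
eef_rot: [-1.571, -0.0, -1.636]
force: [-0.1, 0.3, -1.7]
grip_width: 0.0197
```

step_arm --pt "0 2 0 0 0 0" --pt "0 2 0 0 0 0" --pt "0 0.7 0 0 0 0" --pt "0 0 0 0 0 0" --pt "0 0 0 0 0 0"

```text
time_s: 25.12
ee_pos: [0.4333, 0.3383, 0.1612]
eef_rot: [-1.571, 0.0, -1.636]
force: [-0.1, -0.3, -1.9]
grip_width: 0.0197
```

```bash
python3 lk.py 15
```

```text
25.125 [0.4333 0.3383 0.1612] [-1.5707  0.0001 -1.6363] [-0.1191 -0.2833 -1.9423] 0.01971518504692982
```

View pics/m15.png

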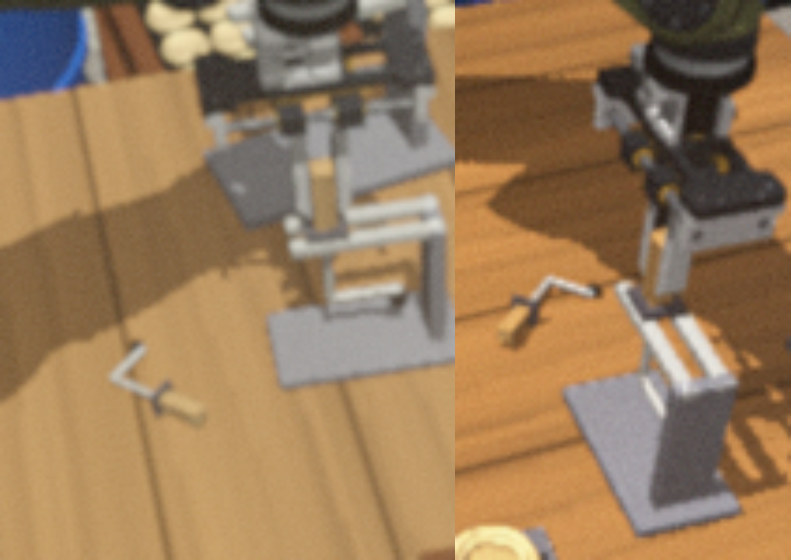

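Seated within about 1 mm. Lower until light contact, then release.

step_arm --pt "0 0.5 0 0 0 0" --pt "0 0.3 0 0 0 0" --pt "0 0 0 0 0 0"

```text
time_s: 25.65
ee_pos: [0.4333, 0.3382, 0.1604]
eef_rot: [-1.571, 0.0, -1.636]
force: [-0.6, -0.2, -0.1]
grip_width: 0.0197
```

step_arm --pt "0 0.3 0 0 0 0" --pt "0 0 0 0 0 0" --pt "0 0 0 0 0 0"

```text
time_s: 26.02
ee_pos: [0.4333, 0.3383, 0.1604]
eef_rot: [-1.571, 0.0, -1.636]
force: [-2.7, -1.6, 5.5]
grip_width: 0.0196
```

Collar resting. Open the jaws (centred, so both pads leave), then rise.

step_arm --pt "0 0 0 0 0 0" --pt "0 0 0 0 0 0" --pt "0 0 0 0 0 0" --pt "0 0 0 0 0 0" --pt "0 0 0 0 0 0" --pt "0 0 0 0 0 0" --pt "0 0 0 0 0 0" --gripper 0.6

```text
time_s: 26.9
ee_pos: [0.4333, 0.3382, 0.16]
eef_rot: [-1.571, -0.0, -1.636]
force: [0.2, -1.1, 0.7]
grip_width: 0.0752
```

step_arm --pt "0 -10 0 0 0 0" --pt "0 -20 0 0 0 0" --pt "0 -25 0 0 0 0" --pt "0 -30 0 0 0 0" --pt "0 -30 0 0 0 0" --pt "-30 -20 0 0 0 0" --pt "-30 0 0 0 0 0" --pt "-30 0 0 0 0 0" --pt "0 0 0 0 0 0" --pt "0 0 0 0 0 0" --pt "0 0 0 0 0 0" --pt "0 0 0 0 0 0"

```text
time_s: 28.4
ee_pos: [0.4393, 0.4275, 0.2954]
eef_rot: [-1.57, 0.0, -1.637]
force: [-0.2, -0.4, -0.6]
grip_width: 0.0749
```

```bash
python3 lk.py 16; python3 -c "
import cv2
cv2.imwrite('pics/c16.png',cv2.resize(cv2.imread('pics/side16.png')[60:290,200:480],None,fx=2.5,fy=2.5))"
```

```text
28.4 [0.4393 0.4275 0.2954] [-1.5705  0.0002 -1.6369] [-0.2233 -0.4051 -0.6   ] 0.07491427957172203
```

View pics/m16.png

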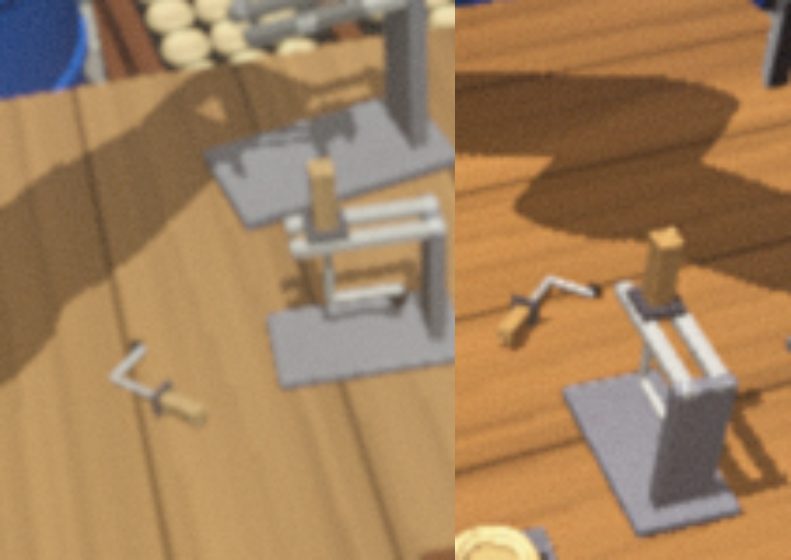

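View pics/c16.png

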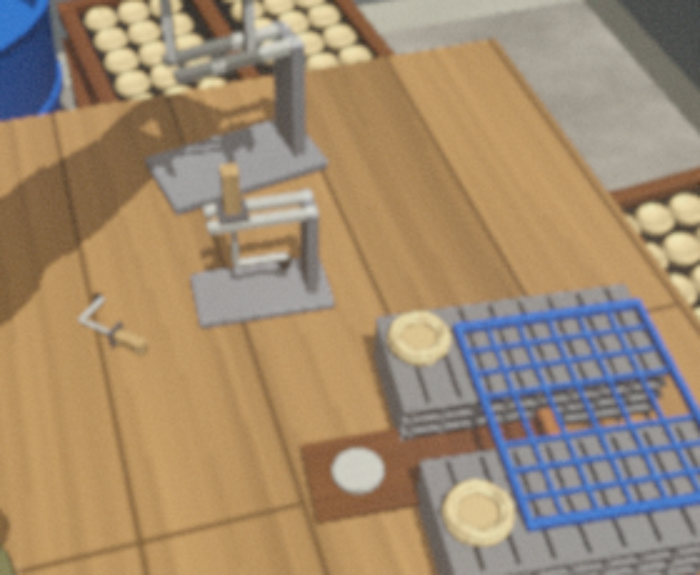

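View pics/scene16.png

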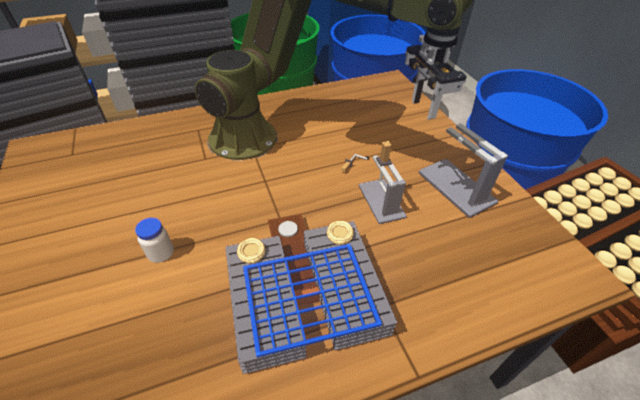

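The final pictures show the rod hanging upright in the fork (scene (386,152), as at the start). The plate lies flat at scene (288,229), out in front of the stacks. The nests, at (250,250) and (340,231), and the jar, at (153,240), are where they were. The gripper is clear, so I'll hand in.

```bash
python3 -c "
from station import job
print(job.hand_in())"
```

```text
the job is handed in; nothing more can be done
None
```

I drew the plate out onto the open board, hung the rod back in its fork and handed the job in at about 28 s; no verdict was reported.

- **Drawing:** I took the larger rod out of the 140 mm fork and set the toe near the plate's centre under the blue tray. I then drew the plate about 170 mm, following the board down by force. The press was about 3.5 to 9 N by the wrist readings at the end of each move; these are noisy by about ±0.6 N and would miss a brief peak in between. The highest reading was about 8.8 N, at first contact.
- **Plate:** its centre is about 55 mm in front of the gap. The two views gave 54 and 57 mm. My automatic mask fit for the plate picked up the grey trays and gave wrong values, so I read the centre and rear edge from the pictures by eye. The rear edge read 27 to 29 mm out, and the plate stayed put when the toe lifted.
- **Rod:** it hangs upright with the collar on the prongs, within about 1 mm of where it started.
- **Everything else:** the nests, jar and trays look unmoved by eye in the last pictures, and the gripper is clear of everything.

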